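# Load a culture dish into the spring-fed dish feeder

### The arm

A 6-joint arm with a two-finger parallel gripper is mounted at the origin on a cart in front of the work surface, level with it; the furniture and walls round the work are solid. World frame = base frame: x ahead of the robot, y to its left, z up, the work surface at z = 0. Lengths are in m, angles in rad, forces in N, time in s.
With the tool pointing down it reaches from about 0.275 to 0.725 m from the base axis. Payload 15.9 kg.
Tool frame: the origin (TCP) lies midway between the tips of the shut fingers; the grasp point (between the pads) lies 19 mm behind it; z points along the fingers, x is the direction in which the jaws open and shut, and the axes are right-handed (so a half turn about z gives the same grasp; the last joint's range is limited). The gripper opens to 85 mm and grips with 20 to 120 N. Pads are 22 mm wide; open, the fingers measure 114 mm over their backs; the gripper's body (76 mm by 85 mm) begins 54 mm behind the grasp point. The pads swing forward as they close: fully open they stand 13 mm farther back than shut.
Start: joints at [1.107, 0.213, -0.034, 1.323, 0, 1.571], TCP at [0.224, 0.447, 0.231] pointing down, gripper open.
Joint ranges: [-2.98, 2.98], [-0.74, 1.72], [-1.14, 1.35], [-2.1, 2.04], [-1.57, 1.44], [-3.14, 3.14]. Speed limits (rad/s): [1.89, 1.89, 2.39, 2.57, 3.14, 3.14].

### API

Orientations are given as a unit quaternion [x, y, z, w].
In Python, from station import sensors, grab_frame, calibration, manip gives the robot as it stands.
- The arm moves only by the tool arm_command, never from a script. Its argument "targets" is a list of rows, each an object of numbers: "dx", "dy", "dz": the shift along the tool's x, y, z in mm; "rx", "ry", "rz": the turn, a rotation vector about the tool's x, y, z in rad; "gripper": the finger opening in mm, from 0 to 85.4. A call has 1 to 8 rows; each row is the pose to reach, as a shift and turn from the pose commanded when the call began, along the tool's axes at that moment; what a row does not reach only later rows make up. A row lasts 1/10 s, in which the tool goes at most 50 mm and 8.59 degrees, less where a joint would pass 70% of its speed; a pose out of reach is approached as far as the arm can. A call with a gripper value outside its range is refused whole. The fingers move at their own pace and stop on an object; the grip force is fixed at half the most. Time passes only in rows, so rows that repeat a pose let the fingers close. It gives the time, the measured TCP pose, the force and the opening at its end, in the units of the state.
- sensors.sense(): the state, without advancing time (a new reading comes with each control period).
- grab_frame(name): name is "scene" or "top" or "wrist"; returns the picture (480x640x3 uint8, red, green, blue); there is no depth.
- calibration(name): a dict with "fovy" (degrees; the focal length in pixels is half the picture's height over the tangent of half this angle, whatever the lens; pixels are square), "cx", "cy" (the principal point, pixels), "R" (3x3) and "t" (3): a world point X has camera coordinates R X + t; the wrist camera has in their place "hand_eye" (4x4, takes a point from camera to tool coordinates, whose origin is the TCP and whose axes are the tool frame's). Camera axes: x right, y down, z forward; pixel columns grow to the right and rows downward; lengths in m; the calibration is good to about 2 mm. A picture is of the moment at which its call begins: read the wrist's pose just before it. calibration takes no time and is no camera call.
- manip.close_job(): hands the job in, once; it reports no verdict.
The state is a dict: "clock": time; "joint_positions": joint angles; "joint_velocities": joint speeds; "effort": joint torques, N m; "tool_pos": TCP position; "tool_rot": TCP orientation; "ft_force": force on the tool from outside, world axes, zero at the start; "moment": the same for the moment, N m; "finger_gap": finger opening in m.
Only numpy, scipy, OpenCV 4.12 (cv2) and the standard library are available. Lean on these libraries where they do the work, as an engineer would, in place of code of your own. Each camera call takes 0.05 s, during which the arm holds its last target.

### The job

Load the loose culture dish into the spring-fed dish feeder: lay it flat in the mouth, on top of the two sprung catches, and push it straight down against the spring until both catches snap back over it, then let go, so that it stays held down on top of the dish that is already inside. Leave the other things on the bench where they stand.

Things in the scene. Friction and masses are not known exactly. Their poses are not given: they have to be found in the camera images.
- dish_center (a point): centre (half-way up) of the loose round culture dish that is to be loaded: a closed shallow clear plastic dish, 61 mm in diameter, 15 mm tall, about 30 g (weight varies), lying flat on the bench; pick it across its rim with the fingertips. z up.
- dish_loaded_center (a point): centre of the like dish (61 mm in diameter, 15 mm tall) that is already in the feeder, held down under the catches on top of the sprung follower.
- feeder_mouth (a point): point on the feeder's vertical axis, level with the top faces of its two catches, 91.5 mm above the bench; z up. The fingers that hold the dish can go down at the +y and -y sides (in line along this y axis), open from the base up in a gap 38 mm wide. A dish lying on the catches has its centre 7.5 mm above this point; a loaded one 10.5 mm below it.
- feeder: feeder, fixed to the bench; origin on the bench, axes as of the mouth. Round base 104 mm wide, 10 mm thick; four guide posts 10 mm wide at 45, 135, 225, 315 degrees from x, leaving a round bay 65 mm wide; post tops flare out from 8 to 24 mm above the mouth point, to 78 mm apart. Catch brackets at +x and -x reach 44.5 mm from the axis, 4 mm above the mouth point.
- catch_a (a joint): angle (rad) of the catch at +x: a level steel flap 22 mm wide, 3 mm thick, tip 24.5 mm from the axis. 0 is level, growing as it swings down; never up. It yields to a dish pushed down and springs back when the dish's top is 14 mm or more below the mouth point; let go, the dish then rises against its underside (dish top 3 mm below the mouth point).
- catch_b (a joint): the same for the like catch at -x. Pressing with shut fingers on the middle of the dish works well: until its top is about 17 mm below the mouth point (at 22 mm the follower meets its stop). It takes 5 to 12 N, most of it in the first 8 mm.
- follower (a joint): travel of the sprung white follower plate (m), growing downward: 0 with one dish under the catches (as at the start), about 0.015 with two, stop at 0.034. The spring pushes up with 3 N at 0 and about 8 N at the stop.
- dropper: the small white dropper bottle (27 mm across, 66 mm tall), a bystander; origin at the centre of its underside.
- oil: the small brown oil bottle with a black cap (31 mm across, 62 mm tall), a bystander; origin at the centre of its underside.
- stain: the brown stain bottle with a red dropper top (42 mm across, 122 mm tall), a bystander; origin at the centre of its underside.
Mind the look-alikes: they are no part of the job. Leave any yellow look-alike of the part that bears dish_center alone.

How it is judged:
At the end, for the whole second after the job is handed in: Dish at rest, flat (6 degrees), centred (6 mm), its centre 6.5 to 14.5 mm below the top face of the catches, so held under both; the first dish still beneath it (centre 20 to 30.5 mm below, flat, centred); follower 11 to 19 mm down (z of dish_center in the frame of feeder_mouth between -0.0145 and -0.0065 m and horizontal distance between each of dish_center, dish_loaded_center and feeder_mouth below 0.006 m and angle between each of dish_center, dish_loaded_center's own z axis and vertical below 0.1 rad and z of dish_loaded_center in the frame of feeder_mouth between -0.0305 and -0.02 m and value of joint follower between 0.011 and 0.019 m and linear speed of dish below 0.02 m/s); the robot touches nothing.
It fails at once if the small white dropper bottle was moved more than 30 mm (distance of dropper from where it was at the start of the episode above 0.03 m).
It fails at once if the small brown oil bottle with a black cap was moved more than 30 mm (distance of oil from where it was at the start of the episode above 0.03 m).
It fails at once if the brown stain bottle with a red dropper top was moved more than 30 mm (distance of stain from where it was at the start of the episode above 0.03 m).
It also fails if it takes over 45 s, if anything falls off the work surface, if the arm or the gripper's body presses on something with over 40 N, if the wrist force passes 120 N, or if a joint passes its speed limit or range.

## Working session

There is one attempt and no reset: what is moved stays moved. The work goes in short steps, Python scripts to look and compute and a tool call to move; the robot and the scene stay as the last step left them, time stands still between calls to the robot, and variables do not carry over. Pictures are saved under pics/ and viewed, and the job is handed in when it is done.

Besides the shell and the picture viewer there is one more tool, called as name(argument=value, ...), one argument or row to a line, values as JSON. arm_command: Moves the arm, as the interface text tells. Its arguments: {"type":"object","properties":{"targets":{"type":"array","items":{"type":"object","properties":{"dx":{"type":"number"},"dy":{"type":"number"},"dz":{"type":"number"},"rx":{"type":"number"},"ry":{"type":"number"},"rz":{"type":"number"},"gripper":{"type":"number"}}}}},"required":["targets"]}

```bash
mkdir -p pics; ls
python3 - <<'E'
from station import sensors, grab_frame, calibration, manip
import cv2,json
s=sensors.sense(); print(s)
for n in ("scene","top","wrist"):
    f=grab_frame(n); cv2.imwrite(f"pics/{n}0.png",f[:,:,::-1]); print(n,calibration(n))
E
```

```text
pics
{'clock': 0.0, 'joint_positions': array([ 1.10699882e+00,  2.13358264e-01, -3.50973561e-02,  1.32349317e+00,
       -2.78405390e-05,  1.57075398e+00]), 'joint_velocities': array([ 2.15736153e-04, -1.12267046e-03, -3.05064964e-04,  1.51848981e-03,
       -6.87615720e-04,  2.73398276e-05]), 'effort': array([ 1.42933288e-03, -6.86171865e+01,  4.87113941e+01,  1.80217135e-02,
       -4.91901346e-05,  7.83568453e-06]), 'tool_pos': array([0.22352194, 0.44685676, 0.23079993]), 'tool_rot': array([ 8.50678932e-01,  5.25685288e-01, -4.82884594e-04,  3.14738231e-04]), 'ft_force': array([-0.50865181, -0.32174578, -0.2649967 ]), 'moment': array([ 0.01310141, -0.00469166,  0.01264924]), 'finger_gap': 0.08585919185444608}
scene {'fovy': 57.6805454562823, 'cx': 312.4209093192588, 'cy': 243.37293193097508, 'R': array([[-0.31745162,  0.94825303, -0.0063771 ],
       [ 0.7874545 ,  0.25986149, -0.55891629],
       [-0.5283369 , -0.18245056, -0.82919956]]), 't': array([ 0.15787812, -0.33663141,  1.2625533 ])}
top {'fovy': 57.23872819363456, 'cx': 325.34143644397454, 'cy': 233.86723658585606, 'R': array([[ 0.02118881, -0.99972848, -0.00969527],
       [-0.98438169, -0.0191664 , -0.17500095],
       [ 0.17476762,  0.0132519 , -0.98452053]]), 't': array([0.00777727, 0.45866122, 1.10445469])}
wrist {'fovy': 64.3421863217236, 'cx': 315.79772314503987, 'cy': 238.7028963080954, 'hand_eye': array([[ 9.99999696e-01,  6.45526025e-04, -4.38474634e-04,
         1.82923156e-04],
       [-4.89126548e-04,  9.56306770e-01,  2.92364709e-01,
        -7.43144031e-02],
       [ 6.08045290e-04, -2.92364406e-01,  9.56306794e-01,
        -1.43304780e-01],
       [ 0.00000000e+00,  0.00000000e+00,  0.00000000e+00,
         1.00000000e+00]])}
```

View pics/scene0.png

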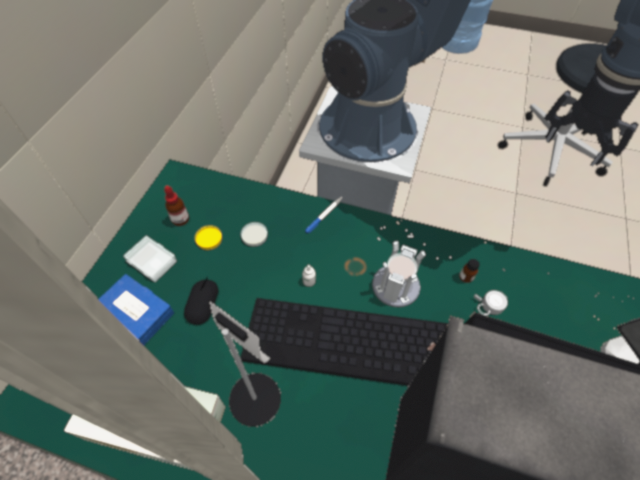

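View pics/top0.png

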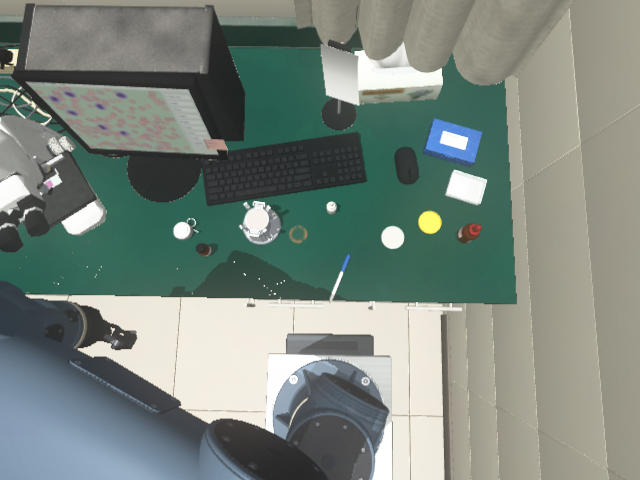

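View pics/wrist0.png

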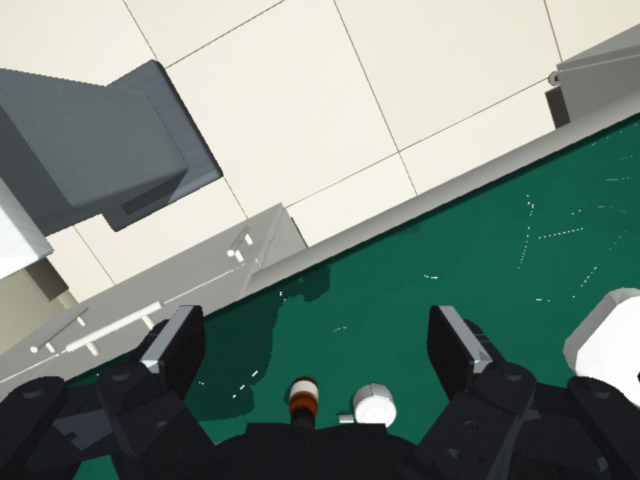

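The top view shows these candidates for the loose dish:
- Clear/white disc at top (392,237), scene (254,234). This is the likely one.
- Yellow disc at top (430,222). This is the look-alike, to be left alone.
- Mug at (182,230), ring at (298,234) and tray at (466,187).
- The dish inside the feeder at (257,218).

I'll choose the white disc, then measure it and check it in a crop.

```bash
cat > h.py <<'E'
import numpy as np, cv2
from station import sensors, grab_frame, calibration, manip
from scipy.spatial.transform import Rotation as Rn
def cam(n,pose=None):
    c=calibration(n); f=240/np.tan(np.radians(c['fovy']/2))
    if n=='wrist':
        H=np.array(c['hand_eye']); T=np.eye(4); T[:3,:3]=Rn.from_quat(pose[1]).as_matrix(); T[:3,3]=pose[0]
        W=np.linalg.inv(T@H); R,t=W[:3,:3],W[:3,3]
    else: R,t=np.array(c['R']),np.array(c['t'])
    return f,c['cx'],c['cy'],R,t
def ray(C,u,v):
    f,cx,cy,R,t=C; d=R.T@np.array([(u-cx)/f,(v-cy)/f,1.]); return -R.T@t,d
def onz(C,u,v,z):
    o,d=ray(C,u,v); return o+d*(z-o[2])/d[2]
def proj(C,X):
    f,cx,cy,R,t=C; p=R@np.asarray(X,float)+t; return cx+f*p[0]/p[2],cy+f*p[1]/p[2]
def tri(rs):
    A=np.zeros((3,3));b=np.zeros(3)
    for o,d in rs:
        d=d/np.linalg.norm(d);P=np.eye(3)-np.outer(d,d);A+=P;b+=P@o
    X=np.linalg.solve(A,b); return X,[np.linalg.norm((np.eye(3)-np.outer(d,d)/(d@d))@(X-o)) for o,d in rs]
def snap(n,name):
    s=sensors.sense(); f=grab_frame(n)[:,:,::-1].copy(); cv2.imwrite(f'pics/{name}.png',f); np.save(f'pics/{name}.npy',np.r_[s['tool_pos'],s['tool_rot']]); return f,cam(n,(s['tool_pos'],s['tool_rot']))
E
python3 - <<'E'
from h import *
T=cam('top');S=cam('scene')
t=cv2.imread('pics/top0.png');s=cv2.imread('pics/scene0.png')
def blobs(im,roi,lo,hi):
    x,y,w,h=roi; m=cv2.inRange(cv2.cvtColor(im,cv2.COLOR_BGR2HSV)[y:y+h,x:x+w],lo,hi)
    cs,_=cv2.findContours(m,0,2); c=max(cs,key=cv2.contourArea); (u,v),(a,b),_=cv2.fitEllipse(c); return u+x,v+y,a,b
W=((0,0,130),(180,70,255))
for nm,a,b in (("dish",(375,220,35,35),(235,215,40,40)),):
    p=blobs(t,a,*W);q=blobs(s,b,*W);print(p,q)
    print(onz(T,*p[:2],.0075),onz(S,*q[:2],.0075),tri([ray(T,*p[:2]),ray(S,*q[:2])]))
    print(proj(S,[0.5,0,0]))
print('yellow',onz(T,430,222,.0075),'stain',onz(T,463,239,0),'dropper',onz(T,331,209,.03),'oil',onz(T,204,250,.05),'feeder base',onz(T,259,226,.01))
z=lambda im,r,k:cv2.resize(im[r[1]:r[1]+r[3],r[0]:r[0]+r[2]],None,fx=k,fy=k,interpolation=2)
cv2.imwrite('pics/z1.png',np.vstack([np.hstack([z(t,(220,190,80,60),5),z(s,(360,235,80,60),5)]),np.hstack([z(t,(370,200,80,60),5),z(s,(190,210,80,60),5)])]))
E
```

```text
(392.28906440734863, 236.96437644958496, 22.79839515686035, 23.217565536499023) (253.8182830810547, 233.238037109375, 22.10577964782715, 26.205543518066406)
[ 0.45934266 -0.16148489  0.0075    ] [ 0.45546937 -0.16218356  0.0075    ] (array([ 0.45844349, -0.16058665,  0.01224236]), [np.float64(0.0002387860615418104), np.float64(0.00023878606154175439)])
(np.float64(312.0508627927671), np.float64(268.29740918886824))
yellow [ 0.50210178 -0.26282549  0.0075    ] stain [ 0.45880166 -0.35190073  0.        ] dropper [0.52756964 0.00365019 0.03      ] oil [0.40852124 0.32804795 0.05      ] feeder base [0.48180858 0.19613712 0.01      ]
```

View pics/z1.png

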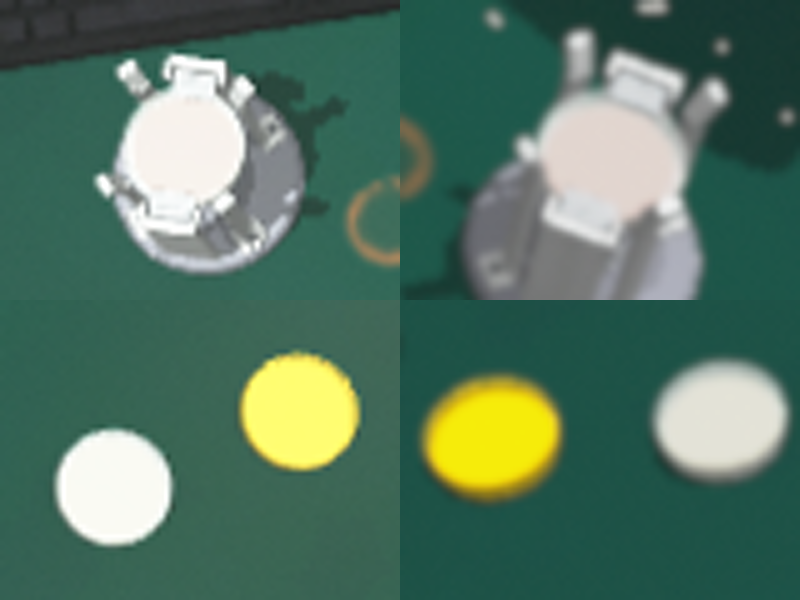

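The crop confirms it: the white disc (top 392,237; scene 254,233) is the loose dish at about (0.457, -0.162). Its triangulated rim height of 12 mm fits a 15 mm dish. The yellow disc is the look-alike. The feeder is near (0.48, 0.196) and its catch axis is yawed about -0.19 rad. Next I'll bring the wrist camera over the feeder.

arm_command(
  targets=[
    {"dx": -106, "dy": 356, "dz": -20, "rz": -0.27},
    {"dx": -106, "dy": 356, "dz": -20, "rz": -0.27},
    {"dx": -106, "dy": 356, "dz": -20, "rz": -0.27},
    {"dx": -106, "dy": 356, "dz": -20, "rz": -0.27},
    {"dx": -106, "dy": 356, "dz": -20, "rz": -0.27},
    {"dx": -106, "dy": 356, "dz": -20, "rz": -0.27},
    {"dx": -106, "dy": 356, "dz": -20, "rz": -0.27},
    {"dx": -106, "dy": 356, "dz": -20, "rz": -0.27},
  ],
)

```text
invalid input at $.targets[0]: expected keys dx, dy, dz, rx, ry, rz, gripper
```

arm_command(
  targets=[
    {"dx": -13, "dy": 44, "dz": -3, "rx": 0, "ry": 0, "rz": -0.03, "gripper": 85},
    {"dx": -27, "dy": 89, "dz": -5, "rx": 0, "ry": 0, "rz": -0.07, "gripper": 85},
    {"dx": -40, "dy": 134, "dz": -8, "rx": 0, "ry": 0, "rz": -0.1, "gripper": 85},
    {"dx": -53, "dy": 178, "dz": -10, "rx": 0, "ry": 0, "rz": -0.14, "gripper": 85},
    {"dx": -66, "dy": 223, "dz": -13, "rx": 0, "ry": 0, "rz": -0.17, "gripper": 85},
    {"dx": -80, "dy": 267, "dz": -15, "rx": 0, "ry": 0, "rz": -0.2, "gripper": 85},
    {"dx": -93, "dy": 311, "dz": -18, "rx": 0, "ry": 0, "rz": -0.24, "gripper": 85},
    {"dx": -106, "dy": 356, "dz": -20, "rx": 0, "ry": 0, "rz": -0.27, "gripper": 85},
  ],
)

```text
clock: 0.95
tool_pos: [0.4957, 0.1915, 0.2514]
tool_rot: [0.772, 0.636, 0.0, -0.0]
ft_force: [0.2, 0.6, 0.8]
finger_gap: 0.0847
```

arm_command(
  targets=[
    {"dx": 0, "dy": 0, "dz": 0, "rx": 0, "ry": 0, "rz": 0, "gripper": 85},
  ],
)

```text
clock: 1.05
tool_pos: [0.4976, 0.1895, 0.2508]
tool_rot: [0.773, 0.634, -0.0, 0.0]
ft_force: [-0.7, 0.6, -0.5]
finger_gap: 0.0848
```

Run:
```python
from h import *
s=sensors.sense();print(s['joint_positions'],s['tool_pos'])
f,C=snap('wrist','w1')
print(proj(C,[.48,.196,.0915]))
```

```text
[ 3.64526127e-01  2.79415988e-01  1.00786811e-01  1.39244136e+00
 -1.00812499e-03  5.61896876e-01] [0.49758308 0.18952676 0.25076641]
(np.float64(319.6682648329594), np.float64(194.85342947473396))
```

View pics/w1.png

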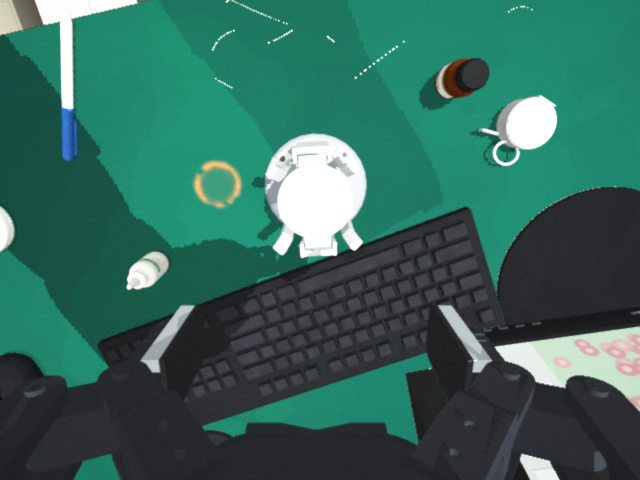

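Run:
```python
import cv2
f=cv2.imread('pics/w1.png')[125:265,255:380]
f=cv2.convertScaleAbs(f,alpha=.8)
cv2.imwrite('pics/w1z.png',cv2.resize(f,None,fx=4.2,fy=4.2,interpolation=2))
```

```text
(no output)
```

View pics/w1z.png

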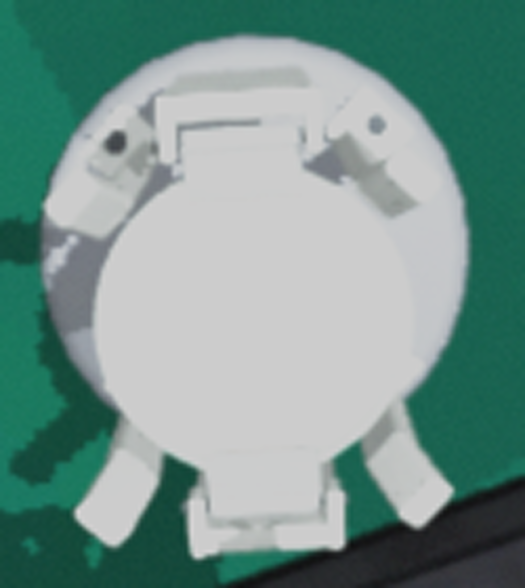

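Run:
```python
from h import *
p=np.load('pics/w1.npy');C=cam('wrist',(p[:3],p[3:]))
o=lambda x,y,z:onz(C,255+x/4.2,125+y/4.2,z)
a,b=o(240,96,.0955),o(268,553,.0955)
print('brk',a,b,np.linalg.norm(a-b),(a+b)/2,'yaw',np.arctan2(*(b-a)[[1,0]]))
l,r,t=o(42,250,.01),o(468,250,.01),o(251,35,.01)
print('base',np.linalg.norm(l-r),(l+r)/2,t,np.linalg.norm(t-(l+r)/2))
l,r=o(95,318,.0885),o(413,318,.0885);print('dish',(l+r)/2,np.linalg.norm(l-r))
# catches front edges width: top 180-302 ,bottom 200-330
# posts outward tops: lower-left/lower-right tip corner mids
for q in ((95,530),(435,508),(65,215),(415,195)): print(o(*q,.1155))
# base fit in image by mask
im=cv2.imread('pics/w1.png'); hsv=cv2.cvtColor(im,cv2.COLOR_BGR2HSV)
m=((hsv[...,1]<60)&(hsv[...,2]>90)).astype('u1')*255; m[:125]=0;m[265:]=0;m[:,:262]=0;m[:,372:]=0
cs,_=cv2.findContours(m,0,1);c=max(cs,key=cv2.contourArea)[:,0]
W=np.array([onz(C,u,v,.01) for u,v in c])
sel=c[:,1]<205
from scipy.optimize import least_squares
P=W[sel]; s=least_squares(lambda q:np.hypot(P[:,0]-q[0],P[:,1]-q[1])-.052,[.48,.196],loss='soft_l1',f_scale=.001);print('basefit',s.x,np.abs(s.fun).mean())
T=cam('top');S=cam('scene')
for n,CC in (('top0',T),('scene0',S)):
    print(n,proj(CC,[*s.x,.01]),proj(CC,[*s.x,.0885]))
```

```text
brk [0.44261526 0.19745946 0.0955    ] [0.53000163 0.18542115 0.0955    ] 0.08821167035095709 [0.48630845 0.1914403  0.0955    ] yaw -0.13689789277559247
base 0.10232063030370857 [0.4837692 0.1918531 0.01     ] [0.43475731 0.20070133 0.01      ] 0.049804186105720426
dish [0.48460299 0.1916436  0.0885    ] 0.061533535357825776
[0.51235819 0.15639658 0.1155    ]
[0.52034219 0.21831881 0.1155    ]
[0.45517896 0.16422426 0.1155    ]
[0.46362962 0.2242169  0.1155    ]
basefit [0.48609264 0.1908668 ] 0.0005993870733233648
top0 (np.float64(261.0323441997016), np.float64(224.47297328434237)) (np.float64(256.23071918595264), np.float64(218.34671598386362))
scene0 (np.float64(395.95180204946246), np.float64(284.19096035413435)) (np.float64(401.76671480701975), np.float64(265.845856691225))
```

Wrist view: the feeder shows at (316,190), with brackets at (312,148) and (319,257). Bracket span is 88 mm against 89, base is 102 mm against 104, and the base and bracket fits agree within 1 mm. That puts the axis at (0.486, 0.191) with yaw ≈ -0.135. Next I'll look over the loose dish.

arm_command(
  targets=[
    {"dx": -44, "dy": 6, "dz": 6, "rx": 0, "ry": 0, "rz": -0.01, "gripper": 85},
    {"dx": -88, "dy": 12, "dz": 12, "rx": 0, "ry": 0, "rz": -0.02, "gripper": 85},
    {"dx": -132, "dy": 18, "dz": 18, "rx": 0, "ry": 0, "rz": -0.03, "gripper": 85},
    {"dx": -176, "dy": 24, "dz": 24, "rx": 0, "ry": 0, "rz": -0.04, "gripper": 85},
    {"dx": -220, "dy": 30, "dz": 30, "rx": 0, "ry": 0, "rz": -0.05, "gripper": 85},
    {"dx": -264, "dy": 36, "dz": 36, "rx": 0, "ry": 0, "rz": -0.06, "gripper": 85},
    {"dx": -308, "dy": 42, "dz": 43, "rx": 0, "ry": 0, "rz": -0.062, "gripper": 85},
    {"dx": -352, "dy": 47, "dz": 50, "rx": 0, "ry": 0, "rz": -0.062, "gripper": 85},
  ],
)

```text
clock: 1.9
tool_pos: [0.4725, -0.1621, 0.2011]
tool_rot: [0.752, 0.659, 0.0, -0.0]
ft_force: [0.5, 0.4, 0.3]
finger_gap: 0.0849
```

arm_command(
  targets=[
    {"dx": 0, "dy": 0, "dz": 0, "rx": 0, "ry": 0, "rz": 0, "gripper": 85},
    {"dx": 0, "dy": 0, "dz": 0, "rx": 0, "ry": 0, "rz": 0, "gripper": 85},
  ],
)

```text
clock: 2.1
tool_pos: [0.4725, -0.1612, 0.201]
tool_rot: [0.753, 0.658, -0.0, -0.0]
ft_force: [0.2, -0.1, -0.2]
finger_gap: 0.0852
```

Run:
```python
from h import *
f,C=snap('wrist','w2')
hsv=cv2.cvtColor(f,cv2.COLOR_BGR2HSV)
m=cv2.inRange(hsv,(0,0,150),(180,60,255)); m[300:]=0
u0,v0=proj(C,[.457,-.162,.015]);print(u0,v0)
cs,_=cv2.findContours(m,0,1)
for c in cs:
    if cv2.contourArea(c)>800:
        (u,v),r,_=cv2.fitEllipse(c); print(u,v,r,onz(C,u,v,.015),cv2.contourArea(c))
        W=np.array([onz(C,x,y,.015)[:2] for x,y in c[:,0]]);(a,b),rr=cv2.minEnclosingCircle((W*1000).astype('f4'));print(a,b,rr)
s=sensors.sense();print(s['tool_pos'],s['tool_rot'],s['joint_positions'])
```

```text
312.51719812263497 193.14156993684608
511.41949462890625 258.23211669921875 (30.6595516204834, 56.811859130859375) [0.54074339 0.01060679 0.015     ] 1359.0
542.2013549804688 10.56451416015625 30.797779083251953
313.5604248046875 194.3014373779297 (69.53033447265625, 69.8799057006836) [ 0.4581306  -0.16123618  0.015     ] 3814.5
458.8730163574219 -161.4246826171875 31.022085189819336
11.7523193359375 11.515708923339844 (20.359024047851562, 245.98069763183594) [ 0.28791986 -0.37090576  0.015     ] 1966.5
295.46636962890625 -319.96051025390625 63.26375961303711
[ 0.47283628 -0.16048802  0.20127349] [ 7.52115826e-01  6.59030889e-01  4.75882975e-05 -2.62587844e-04] [-3.27432717e-01  2.19183091e-01 -1.02349777e-01  1.24967061e+00
  3.45108992e-04 -1.95695561e-01]
```

View pics/w2.png

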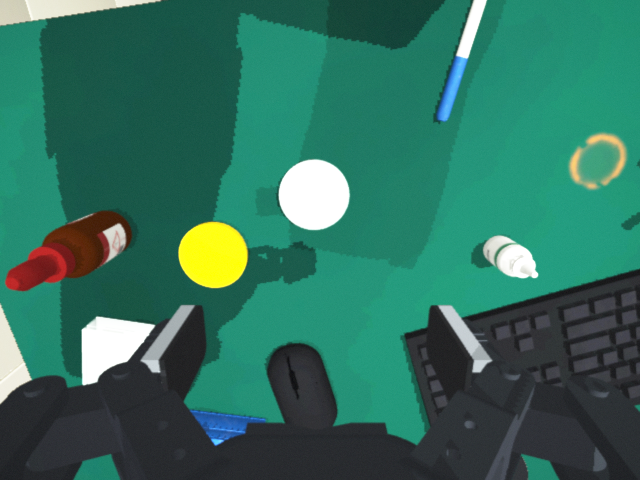

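Wrist view: the white dish is at (314,194), with measured radius 31 mm against 30.5, centred at (0.4585, -0.161). The yellow one at (213,255) is clear of the finger path. Next I'll descend.

arm_command(
  targets=[
    {"dx": -1, "dy": -5, "dz": 45, "rx": 0, "ry": 0, "rz": 0, "gripper": 80},
    {"dx": -3, "dy": -14, "dz": 90, "rx": 0, "ry": 0, "rz": 0, "gripper": 80},
    {"dx": -3, "dy": -14, "dz": 130, "rx": 0, "ry": 0, "rz": 0, "gripper": 80},
    {"dx": -3, "dy": -14, "dz": 160, "rx": 0, "ry": 0, "rz": 0, "gripper": 80},
    {"dx": -3, "dy": -14, "dz": 180, "rx": 0, "ry": 0, "rz": 0, "gripper": 80},
    {"dx": -3, "dy": -14, "dz": 192, "rx": 0, "ry": 0, "rz": 0, "gripper": 80},
    {"dx": -3, "dy": -14, "dz": 199, "rx": 0, "ry": 0, "rz": 0, "gripper": 80},
    {"dx": -3, "dy": -14, "dz": 199, "rx": 0, "ry": 0, "rz": 0, "gripper": 80},
  ],
)

```text
clock: 2.95
tool_pos: [0.4589, -0.1619, 0.0022]
tool_rot: [0.752, 0.659, -0.0, -0.0]
ft_force: [-0.2, 0.7, 1.1]
finger_gap: 0.0801
```

arm_command(
  targets=[
    {"dx": 0, "dy": 0, "dz": 0, "rx": 0, "ry": 0, "rz": 0, "gripper": 80},
  ],
)

```text
clock: 3.05
tool_pos: [0.4594, -0.1624, 0.0032]
tool_rot: [0.752, 0.659, 0.0, 0.001]
ft_force: [0.7, 0.2, -0.6]
finger_gap: 0.0801
```

Run:
```python
from h import *
s=sensors.sense();print(s['tool_pos'],s['tool_rot'],s['ft_force'],s['finger_gap'])
f,C=snap('wrist','w3')
```

```text
[ 0.45941045 -0.16239475  0.00318206] [7.51980904e-01 6.59184596e-01 3.15732968e-04 5.37038226e-04] [ 0.71232823  0.20658709 -0.63101439] 0.08014796917098588
```

View pics/w3.png

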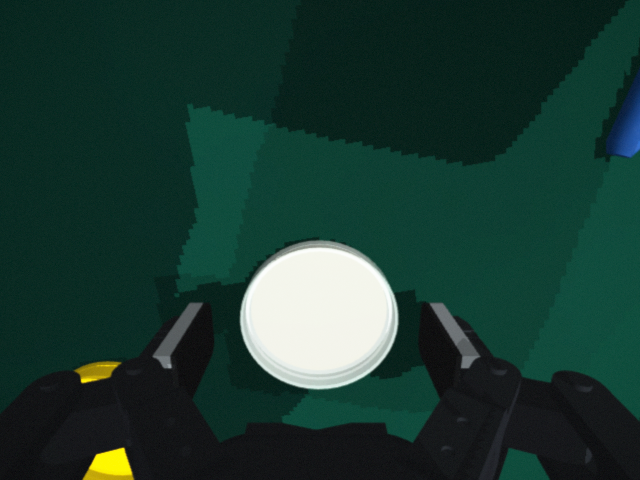

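Run:
```python
from h import *
p=np.load('pics/w3.npy');C=cam('wrist',(p[:3],p[3:]))
f=cv2.imread('pics/w3.png');hsv=cv2.cvtColor(f,cv2.COLOR_BGR2HSV)
m=cv2.inRange(hsv,(0,0,110),(180,90,255));m[:225]=0;m[400:]=0;m[:,:228]=0;m[:,408:]=0
cs,_=cv2.findContours(m,0,1);c=max(cs,key=cv2.contourArea);(u,v),r,_=cv2.fitEllipse(c);print(u,v,r)
X=onz(C,u,v,.013);print(X,Rn.from_quat(p[3:]).as_matrix().T@(X-p[:3]))
```

```text
318.83154296875 315.4377746582031 (147.70033264160156, 156.8762664794922)
[ 0.45736629 -0.16087038  0.013     ] [ 0.00124127 -0.00221416 -0.00982095]
```

arm_command(
  targets=[
    {"dx": 1, "dy": -2, "dz": 3, "rx": 0, "ry": 0, "rz": 0, "gripper": 80},
    {"dx": 1, "dy": -2, "dz": 3, "rx": 0, "ry": 0, "rz": 0, "gripper": 70},
    {"dx": 1, "dy": -2, "dz": 3, "rx": 0, "ry": 0, "rz": 0, "gripper": 64},
    {"dx": 1, "dy": -2, "dz": 3, "rx": 0, "ry": 0, "rz": 0, "gripper": 57},
    {"dx": 1, "dy": -2, "dz": 3, "rx": 0, "ry": 0, "rz": 0, "gripper": 57},
    {"dx": 1, "dy": -2, "dz": 3, "rx": 0, "ry": 0, "rz": 0, "gripper": 57},
    {"dx": 1, "dy": -2, "dz": 3, "rx": 0, "ry": 0, "rz": 0, "gripper": 57},
  ],
)

```text
clock: 3.8
tool_pos: [0.4569, -0.1613, 0.0001]
tool_rot: [0.752, 0.659, 0.0, 0.0]
ft_force: [-5.8, 2.3, 17.1]
finger_gap: 0.0584
```

Run:
```python
from h import *
s=sensors.sense();print(s['tool_pos'],s['tool_rot'],s['ft_force'],s['finger_gap'])
f,C=snap('wrist','w4')
```

```text
[ 4.56918910e-01 -1.61333692e-01  8.60426804e-05] [7.52168713e-01 6.58970531e-01 1.10567584e-04 2.33792172e-04] [-5.81904617  2.3073505  17.12824387] 0.05844330086665907
```

View pics/w4.png

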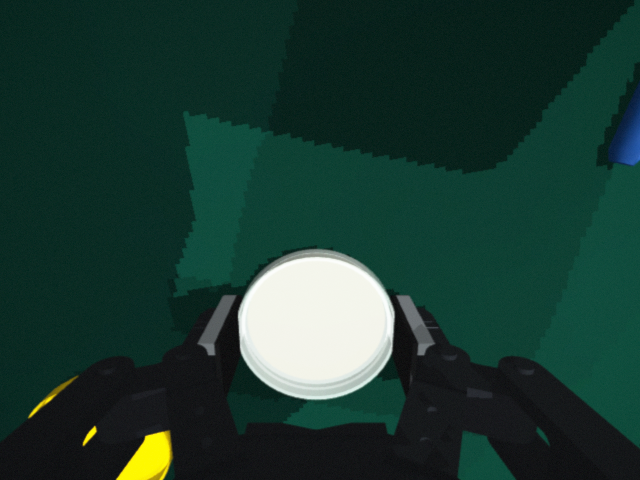

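The pads hold the dish at its rim: the disc is at (316,325), between fingers at x=237 and x=397. The gap stopped at 58 mm against a 57 command. Next I'll lift it and re-check.

arm_command(
  targets=[
    {"dx": 0, "dy": 0, "dz": -5, "rx": 0, "ry": 0, "rz": 0, "gripper": 50},
    {"dx": 0, "dy": 0, "dz": -15, "rx": 0, "ry": 0, "rz": 0, "gripper": 50},
    {"dx": 0, "dy": 0, "dz": -40, "rx": 0, "ry": 0, "rz": 0, "gripper": 50},
    {"dx": 0, "dy": 0, "dz": -80, "rx": 0, "ry": 0, "rz": 0, "gripper": 50},
    {"dx": 0, "dy": 0, "dz": -120, "rx": 0, "ry": 0, "rz": 0, "gripper": 50},
    {"dx": 0, "dy": 0, "dz": -150, "rx": 0, "ry": 0, "rz": 0, "gripper": 50},
    {"dx": 0, "dy": 0, "dz": -150, "rx": 0, "ry": 0, "rz": 0, "gripper": 50},
  ],
)

```text
clock: 4.55
tool_pos: [0.4589, -0.162, 0.1538]
tool_rot: [0.752, 0.659, 0.002, 0.003]
ft_force: [0.5, 0.1, -1.9]
finger_gap: 0.0578
```

Run:
```python
from h import *
s=sensors.sense();print(s['tool_pos'],s['tool_rot'],s['ft_force'],s['finger_gap'])
f,C=snap('wrist','w5')
hsv=cv2.cvtColor(f,cv2.COLOR_BGR2HSV)
m=cv2.inRange(hsv,(0,0,110),(180,90,255));m[:225]=0;m[410:]=0;m[:,:232]=0;m[:,402:]=0
cs,_=cv2.findContours(m,0,1);c=max(cs,key=cv2.contourArea);(u,v),r,_=cv2.fitEllipse(c);print(u,v,r)
for n in('w4','w5'):
    p=np.load(f'pics/{n}.npy');print(n,p[:3])
X=onz(C,u,v,p[2]+.013);print(Rn.from_quat(p[3:]).as_matrix().T@(X-p[:3]))
f,T=snap('scene','s5')
x,y=map(int,proj(T,p[:3]));cv2.imwrite('pics/s5z.png',np.hstack([cv2.resize(f[y-40:y+50,x-60:x+60],None,fx=3,fy=3,interpolation=2),cv2.resize(cv2.imread('pics/w5.png')[210:480,140:500],None,fx=1,fy=1)]))
```

```text
[ 0.45889764 -0.16199298  0.15384149] [0.75215129 0.6589822  0.00161438 0.00288043] [ 0.53529735  0.06486167 -1.85158049] 0.05778361722016328
316.06048583984375 324.913818359375 (149.91819763183594, 156.7347412109375)
w4 [ 4.56918910e-01 -1.61333692e-01  8.60426804e-05]
w5 [ 0.45889764 -0.16199298  0.15384149]
[ 0.00016274  0.00012187 -0.01299972]
```

View pics/s5z.png

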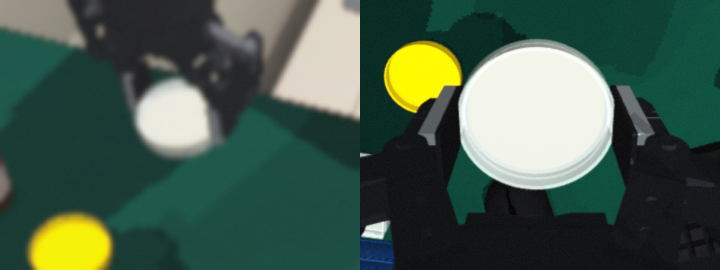

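Held level, dish centred in the tool within 0.2 mm, dish bottom at TCP height. Next I'll carry it over the feeder.

arm_command(
  targets=[
    {"dx": 30, "dy": -2, "dz": -10, "rx": 0, "ry": 0, "rz": 0, "gripper": 50},
    {"dx": 75, "dy": -4, "dz": -21, "rx": 0, "ry": 0, "rz": 0, "gripper": 50},
    {"dx": 120, "dy": -7, "dz": -21, "rx": 0, "ry": 0, "rz": 0, "gripper": 50},
    {"dx": 165, "dy": -9, "dz": -21, "rx": 0, "ry": 0, "rz": 0, "gripper": 50},
    {"dx": 210, "dy": -12, "dz": -21, "rx": 0, "ry": 0, "rz": 0, "gripper": 50},
    {"dx": 255, "dy": -14, "dz": -21, "rx": 0, "ry": 0, "rz": 0, "gripper": 50},
    {"dx": 300, "dy": -17, "dz": -21, "rx": 0, "ry": 0, "rz": 0, "gripper": 50},
    {"dx": 340, "dy": -19, "dz": -21, "rx": 0, "ry": 0, "rz": 0, "gripper": 50},
  ],
)

```text
clock: 5.45
tool_pos: [0.4818, 0.1803, 0.1692]
tool_rot: [0.752, 0.659, -0.001, -0.0]
ft_force: [-0.3, 0.0, -0.2]
finger_gap: 0.058
```

arm_command(
  targets=[
    {"dx": 13, "dy": 0, "dz": 0, "rx": 0, "ry": 0, "rz": 0, "gripper": 50},
    {"dx": 13, "dy": 0, "dz": 0, "rx": 0, "ry": 0, "rz": 0, "gripper": 50},
    {"dx": 13, "dy": 0, "dz": 0, "rx": 0, "ry": 0, "rz": 0, "gripper": 50},
  ],
)

```text
clock: 5.75
tool_pos: [0.4839, 0.1905, 0.1695]
tool_rot: [0.752, 0.659, -0.001, -0.0]
ft_force: [0.1, 0.4, -1.0]
finger_gap: 0.0579
```

Run:
```python
from h import *
s=sensors.sense();print(s['tool_pos'],s['tool_rot'],s['ft_force'],s['finger_gap'])
f,C=snap('wrist','w6')
f2,T=snap('scene','s6')
R=Rn.from_quat(s['tool_rot']).as_matrix(); d=np.array([.486,.191,.1])-s['tool_pos'];print('tool delta mm',R.T@d*1000,'yaw',np.arctan2(R[1,0],R[0,0]))
```

```text
[0.48392442 0.19050189 0.16953065] [ 7.52086967e-01  6.59063379e-01 -7.97993550e-04 -1.41965993e-04] [ 0.08620529  0.4137184  -0.97370986] 0.05785577920849612
tool delta mm [ 0.8367069   2.08021536 69.52725976] yaw 1.4391466528976697
```

View pics/w6.png

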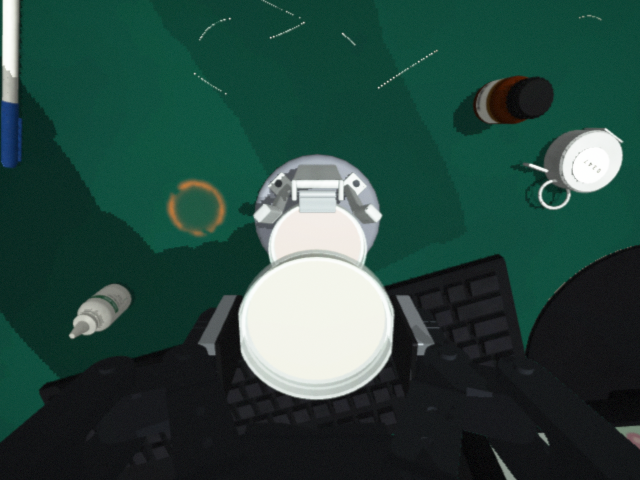

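Run:
```python
from h import *
p=np.load('pics/w6.npy');C=cam('wrist',(p[:3],p[3:]))
yaw=-.135
for c in ((.486,.191),):
  for r,z in ((-.0445,.0955),(-.0245,.0915)):
    print(proj(C,[c[0]+r*np.cos(yaw),c[1]+r*np.sin(yaw),z]))
f=cv2.imread('pics/w6.png')[145:265,245:395]
cv2.imwrite('pics/w6z.png',cv2.resize(f,None,fx=5,fy=5,interpolation=2))
```

```text
(np.float64(317.5631563882654), np.float64(180.64803565149072))
(np.float64(317.370041251085), np.float64(213.3410383369508))
```

View pics/w6z.png

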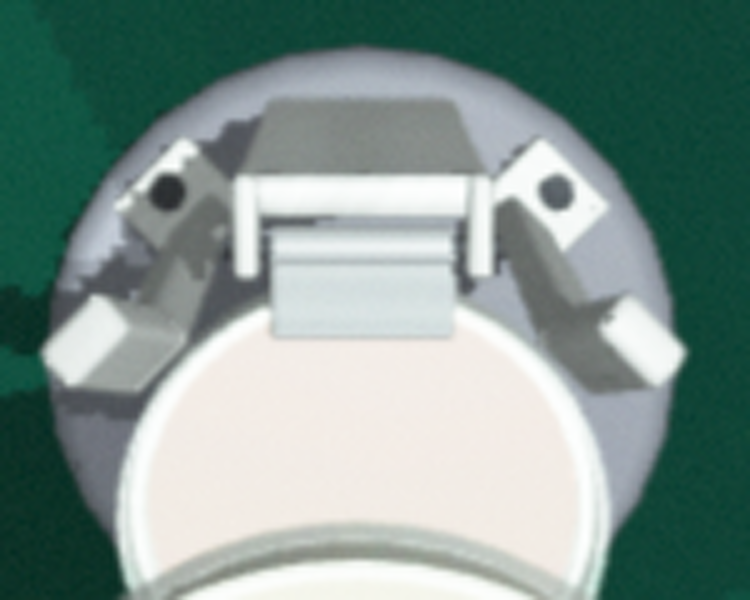

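The predicted bracket edge (317.6,180.6) and catch tip (317.4,213.3) match what I see, (317.6,180.2) and (317.4,212.6), within 1 px, and the yaw is square. Next I'll lower into the mouth.

arm_command(
  targets=[
    {"dx": 1, "dy": 2, "dz": 20, "rx": 0, "ry": 0, "rz": 0, "gripper": 50},
    {"dx": 1, "dy": 2, "dz": 40, "rx": 0, "ry": 0, "rz": 0, "gripper": 50},
    {"dx": 1, "dy": 2, "dz": 40, "rx": 0, "ry": 0, "rz": 0, "gripper": 50},
  ],
)

```text
clock: 6.15
tool_pos: [0.4852, 0.1903, 0.1283]
tool_rot: [0.753, 0.658, -0.002, -0.001]
ft_force: [0.2, -0.1, -0.2]
finger_gap: 0.058
```

arm_command(
  targets=[
    {"dx": 0, "dy": 0, "dz": 10, "rx": 0, "ry": 0, "rz": 0, "gripper": 50},
    {"dx": 0, "dy": 0, "dz": 18, "rx": 0, "ry": 0, "rz": 0, "gripper": 50},
    {"dx": 0, "dy": 0, "dz": 26, "rx": 0, "ry": 0, "rz": 0, "gripper": 50},
    {"dx": 0, "dy": 0, "dz": 32, "rx": 0, "ry": 0, "rz": 0, "gripper": 50},
    {"dx": 0, "dy": 0, "dz": 35, "rx": 0, "ry": 0, "rz": 0, "gripper": 50},
  ],
)

```text
clock: 6.65
tool_pos: [0.4859, 0.1917, 0.0947]
tool_rot: [0.752, 0.659, -0.001, -0.0]
ft_force: [-3.5, -2.0, 2.8]
finger_gap: 0.0581
```

Run:
```python
from h import *
s=sensors.sense();print(s['tool_pos'],s['tool_rot'],s['ft_force'],s['finger_gap'])
f,C=snap('wrist','w7')
R=Rn.from_quat(s['tool_rot']).as_matrix(); d=np.array([.486,.191,.0915])-s['tool_pos'];print('tool delta mm',R.T@d*1000)
```

```text
[0.48588182 0.19168622 0.09465517] [ 7.52106477e-01  6.59041276e-01 -6.31316298e-04 -2.12661934e-04] [-3.49381719 -2.00096162  2.83550007] 0.05811884350744606
tool delta mm [-0.66264232  0.21091161  3.15537523]
```

View pics/w7.png

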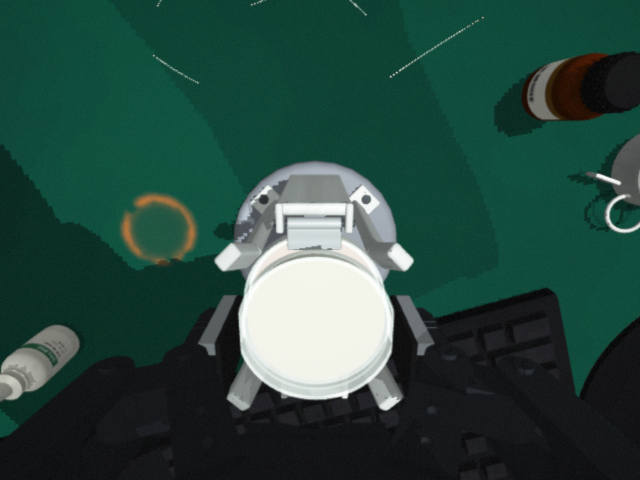

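arm_command(
  targets=[
    {"dx": -0.5, "dy": -1, "dz": 1, "rx": 0, "ry": 0, "rz": 0, "gripper": 50},
    {"dx": -0.5, "dy": -1, "dz": 2, "rx": 0, "ry": 0, "rz": 0, "gripper": 50},
    {"dx": -0.5, "dy": -1, "dz": 3, "rx": 0, "ry": 0, "rz": 0, "gripper": 50},
  ],
)

```text
clock: 7.0
tool_pos: [0.4857, 0.1917, 0.0925]
tool_rot: [0.752, 0.659, 0.0, 0.0]
ft_force: [0.7, -0.3, -0.8]
finger_gap: 0.0582
```

arm_command(
  targets=[
    {"dx": 0, "dy": 0, "dz": 0.5, "rx": 0, "ry": 0, "rz": 0, "gripper": 62},
    {"dx": 0, "dy": 0, "dz": 0.5, "rx": 0, "ry": 0, "rz": 0, "gripper": 66},
    {"dx": 0, "dy": 0, "dz": 0.5, "rx": 0, "ry": 0, "rz": 0, "gripper": 72},
    {"dx": 0, "dy": 0, "dz": 0.5, "rx": 0, "ry": 0, "rz": 0, "gripper": 76},
    {"dx": 0, "dy": 0, "dz": 0.5, "rx": 0, "ry": 0, "rz": 0, "gripper": 76},
    {"dx": 0, "dy": 0, "dz": 0.5, "rx": 0, "ry": 0, "rz": 0, "gripper": 76},
  ],
)

```text
clock: 7.6
tool_pos: [0.4855, 0.1916, 0.0918]
tool_rot: [0.752, 0.659, 0.0, 0.0]
ft_force: [0.2, -0.7, -0.6]
finger_gap: 0.0756
```

arm_command(
  targets=[
    {"dx": 0, "dy": 0, "dz": -10, "rx": 0, "ry": 0, "rz": 0, "gripper": 76},
    {"dx": 0, "dy": 0, "dz": -30, "rx": 0, "ry": 0, "rz": 0, "gripper": 76},
    {"dx": 0, "dy": 0, "dz": -60, "rx": 0, "ry": 0, "rz": 0, "gripper": 76},
    {"dx": 0, "dy": 0, "dz": -90, "rx": 0, "ry": 0, "rz": 0, "gripper": 76},
    {"dx": 0, "dy": 0, "dz": -90, "rx": 0, "ry": 0, "rz": 0, "gripper": 40},
    {"dx": 0, "dy": 0, "dz": -90, "rx": 0, "ry": 0, "rz": 0, "gripper": 0},
    {"dx": 0, "dy": 0, "dz": -90, "rx": 0, "ry": 0, "rz": 0, "gripper": 0},
  ],
)

```text
clock: 8.3
tool_pos: [0.4851, 0.1914, 0.1813]
tool_rot: [0.752, 0.659, -0.0, -0.0]
ft_force: [0.6, 0.5, -0.1]
finger_gap: 0.0328
```

Run:
```python
from h import *
s=sensors.sense();print(s['tool_pos'],s['tool_rot'],s['ft_force'],s['finger_gap'])
f,C=snap('wrist','w8')
```

```text
[0.48507591 0.1914146  0.18126013] [ 7.52143207e-01  6.58999519e-01 -4.50017579e-04 -1.62455104e-04] [ 0.57097691  0.46913013 -0.06900761] 0.032776091065820245
```

View pics/w8.png

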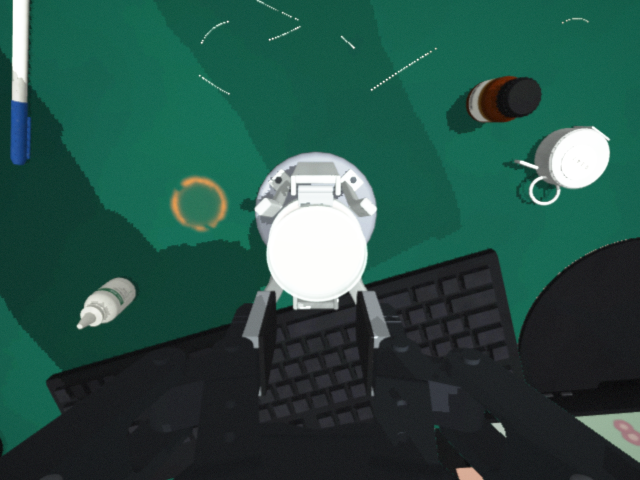

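Run:
```python
from h import *
p=np.load('pics/w8.npy');C=cam('wrist',(p[:3],p[3:]))
f=cv2.imread('pics/w8.png')
cv2.imwrite('pics/w8z.png',cv2.resize(f[150:315,240:395],None,fx=3.5,fy=3.5,interpolation=2))
hsv=cv2.cvtColor(f,cv2.COLOR_BGR2HSV)
m=cv2.inRange(f,(235,235,235),(255,255,255));m[:203]=0;m[302:]=0;m[:,:262]=0;m[:,372:]=0
cs,_=cv2.findContours(m,0,1);c=max(cs,key=cv2.contourArea);(u,v),r,_=cv2.fitEllipse(cv2.convexHull(c));print(u,v,r,onz(C,u,v,.1065))
print(proj(C,[.486,.191,.1065]))
```

```text
316.2713317871094 249.2023468017578 (99.69633483886719, 104.7078628540039) [0.48402428 0.19181174 0.1065    ]
(np.float64(315.3664833450403), np.float64(252.44376658777352))
```

View pics/w8z.png

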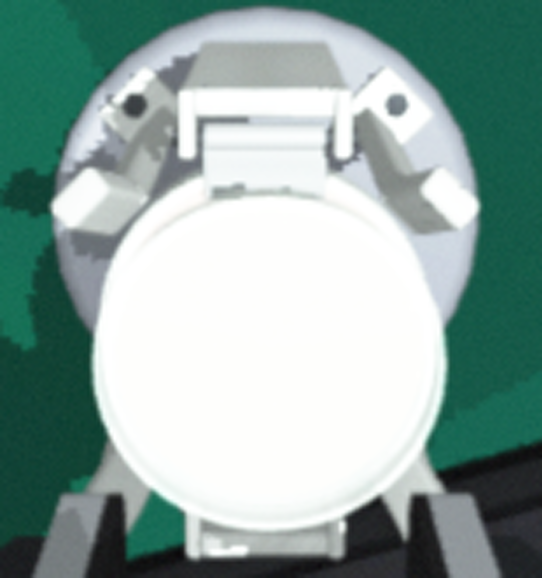

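The dish lies on both catches, centred at about (316,252), where the prediction is (315.4,252.4). Next I'll finish shutting the fingers and come down to just above the dish.

arm_command(
  targets=[
    {"dx": 0, "dy": 1, "dz": 0, "rx": 0, "ry": 0, "rz": 0, "gripper": 0},
    {"dx": 0, "dy": 1, "dz": 0, "rx": 0, "ry": 0, "rz": 0, "gripper": 0},
    {"dx": 0, "dy": 1, "dz": 0, "rx": 0, "ry": 0, "rz": 0, "gripper": 0},
    {"dx": 0, "dy": 1, "dz": 25, "rx": 0, "ry": 0, "rz": 0, "gripper": 0},
    {"dx": 0, "dy": 1, "dz": 45, "rx": 0, "ry": 0, "rz": 0, "gripper": 0},
    {"dx": 0, "dy": 1, "dz": 60, "rx": 0, "ry": 0, "rz": 0, "gripper": 0},
    {"dx": 0, "dy": 1, "dz": 68, "rx": 0, "ry": 0, "rz": 0, "gripper": 0},
    {"dx": 0, "dy": 1, "dz": 68, "rx": 0, "ry": 0, "rz": 0, "gripper": 0},
  ],
)

```text
clock: 9.15
tool_pos: [0.4859, 0.1912, 0.113]
tool_rot: [0.752, 0.659, -0.001, -0.0]
ft_force: [0.2, 0.4, 1.2]
finger_gap: -0.0002
```

arm_command(
  targets=[
    {"dx": 0, "dy": 0, "dz": 4, "rx": 0, "ry": 0, "rz": 0, "gripper": 0},
    {"dx": 0, "dy": 0, "dz": 7, "rx": 0, "ry": 0, "rz": 0, "gripper": 0},
    {"dx": 0, "dy": 0, "dz": 10, "rx": 0, "ry": 0, "rz": 0, "gripper": 0},
    {"dx": 0, "dy": 0, "dz": 13, "rx": 0, "ry": 0, "rz": 0, "gripper": 0},
    {"dx": 0, "dy": 0, "dz": 16, "rx": 0, "ry": 0, "rz": 0, "gripper": 0},
  ],
)

```text
clock: 9.65
tool_pos: [0.4864, 0.1916, 0.0985]
tool_rot: [0.752, 0.659, 0.0, -0.0]
ft_force: [-5.2, -0.3, 11.9]
finger_gap: -0.0001
```

arm_command(
  targets=[
    {"dx": 0, "dy": 0, "dz": 3, "rx": 0, "ry": 0, "rz": 0, "gripper": 0},
    {"dx": 0, "dy": 0, "dz": 6, "rx": 0, "ry": 0, "rz": 0, "gripper": 0},
    {"dx": 0, "dy": 0, "dz": 9, "rx": 0, "ry": 0, "rz": 0, "gripper": 0},
    {"dx": 0, "dy": 0, "dz": 12, "rx": 0, "ry": 0, "rz": 0, "gripper": 0},
    {"dx": 0, "dy": 0, "dz": 15, "rx": 0, "ry": 0, "rz": 0, "gripper": 0},
  ],
)

```text
clock: 10.15
tool_pos: [0.4874, 0.1917, 0.0836]
tool_rot: [0.752, 0.659, 0.001, 0.0]
ft_force: [0.6, -0.8, 7.3]
finger_gap: -0.0
```

arm_command(
  targets=[
    {"dx": 0, "dy": 0, "dz": 3, "rx": 0, "ry": 0, "rz": 0, "gripper": 0},
    {"dx": 0, "dy": 0, "dz": 5, "rx": 0, "ry": 0, "rz": 0, "gripper": 0},
    {"dx": 0, "dy": 0, "dz": 7, "rx": 0, "ry": 0, "rz": 0, "gripper": 0},
    {"dx": 0, "dy": 0, "dz": 8, "rx": 0, "ry": 0, "rz": 0, "gripper": 0},
    {"dx": 0, "dy": 0, "dz": 8, "rx": 0, "ry": 0, "rz": 0, "gripper": 0},
    {"dx": 0, "dy": 0, "dz": 8, "rx": 0, "ry": 0, "rz": 0, "gripper": 0},
  ],
)

```text
clock: 10.75
tool_pos: [0.4874, 0.1916, 0.0756]
tool_rot: [0.752, 0.659, 0.001, 0.001]
ft_force: [2.3, -1.5, 5.5]
finger_gap: 0.0
```

Run:
```python
from h import *
s=sensors.sense();print(s['tool_pos'],s['ft_force'])
f,C=snap('wrist','w9')
cv2.imwrite('pics/w9z.png',cv2.resize(f[150:400,200:440],None,fx=2.4,fy=2.4,interpolation=2))
```

```text
[0.48738504 0.19163936 0.07559791] [ 2.30174393 -1.51784367  5.50333344]
```

View pics/w9z.png

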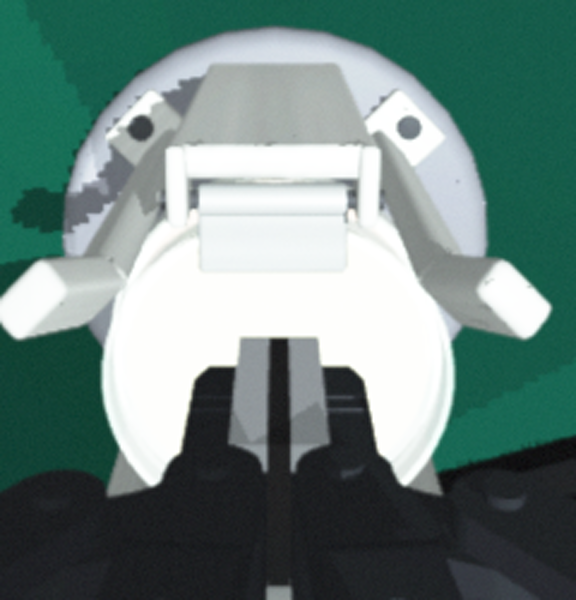

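The near catch at (316,247) has sprung back over the dish, with its top about 16 mm below the mouth. I'll push 2 mm further so the far catch clears too, then release gently.

arm_command(
  targets=[
    {"dx": 0, "dy": 0, "dz": 1, "rx": 0, "ry": 0, "rz": 0, "gripper": 0},
    {"dx": 0, "dy": 0, "dz": 2, "rx": 0, "ry": 0, "rz": 0, "gripper": 0},
    {"dx": 0, "dy": 0, "dz": 2, "rx": 0, "ry": 0, "rz": 0, "gripper": 0},
    {"dx": 0, "dy": 0, "dz": 2, "rx": 0, "ry": 0, "rz": 0, "gripper": 0},
  ],
)

```text
clock: 11.2
tool_pos: [0.4873, 0.1916, 0.0736]
tool_rot: [0.752, 0.659, 0.001, 0.0]
ft_force: [1.3, -0.8, 6.0]
finger_gap: 0.0002
```

arm_command(
  targets=[
    {"dx": 0, "dy": -1, "dz": -4, "rx": 0, "ry": 0, "rz": 0, "gripper": 0},
    {"dx": 0, "dy": -1, "dz": -8, "rx": 0, "ry": 0, "rz": 0, "gripper": 0},
    {"dx": 0, "dy": -1, "dz": -12, "rx": 0, "ry": 0, "rz": 0, "gripper": 0},
    {"dx": 0, "dy": -1, "dz": -16, "rx": 0, "ry": 0, "rz": 0, "gripper": 0},
    {"dx": 0, "dy": -1, "dz": -30, "rx": 0, "ry": 0, "rz": 0, "gripper": 0},
    {"dx": 0, "dy": -1, "dz": -65, "rx": 0, "ry": 0, "rz": 0, "gripper": 0},
    {"dx": 0, "dy": -1, "dz": -110, "rx": 0, "ry": 0, "rz": 0, "gripper": 0},
    {"dx": 0, "dy": 10, "dz": -150, "rx": 0, "ry": 0, "rz": 0, "gripper": 0},
  ],
)

```text
clock: 12.0
tool_pos: [0.495, 0.1901, 0.2247]
tool_rot: [0.752, 0.659, -0.0, -0.0]
ft_force: [1.9, 0.3, 0.5]
finger_gap: -0.0003
```

arm_command(
  targets=[
    {"dx": 0, "dy": 15, "dz": -10, "rx": 0, "ry": 0, "rz": 0, "gripper": 0},
    {"dx": 0, "dy": 15, "dz": -10, "rx": 0, "ry": 0, "rz": 0, "gripper": 0},
    {"dx": 0, "dy": 15, "dz": -10, "rx": 0, "ry": 0, "rz": 0, "gripper": 0},
  ],
)

```text
clock: 12.3
tool_pos: [0.5105, 0.188, 0.2317]
tool_rot: [0.752, 0.659, -0.001, -0.0]
ft_force: [0.6, 0.6, -0.3]
finger_gap: -0.0001
```

Run:
```python
from h import *
s=sensors.sense();print(s['clock'],s['tool_pos'],s['ft_force'])
f,C=snap('wrist','w10')
g,S=snap('scene','s10')
u,v=map(int,proj(C,[.486,.191,.09]));a,b=map(int,proj(S,[.486,.191,.08]));print(u,v,a,b)
cv2.imwrite('pics/w10z.png',np.hstack([cv2.resize(f[v-70:v+70,u-60:u+60],(480,560),interpolation=2),cv2.resize(g[b-35:b+35,a-20:a+20],(320,560),interpolation=2)]))
for z in (.0885,.1065):
  print(z,[proj(C,[.486+.0305*x,.191+.0305*y,z]) for x,y in((0,1),(0,-1),(1,0),(-1,0))])
```

```text
12.3 [0.51050632 0.18802518 0.23171357] [ 0.59236385  0.57990837 -0.31490601]
315 191 401 267
0.0885 [(np.float64(355.76811777914327), np.float64(185.77066409440224)), (np.float64(275.8267706276202), np.float64(196.25867906805775)), (np.float64(320.76912169112103), np.float64(229.56415320474983)), (np.float64(310.1708509433512), np.float64(150.09215526034555))]
0.1065 [(np.float64(358.28194206779585), np.float64(189.77868900144182)), (np.float64(273.26737534665835), np.float64(200.89407118983527)), (np.float64(321.0418169611314), np.float64(236.1217007160789)), (np.float64(309.76668272677), np.float64(151.8758150160993))]
```

View pics/w10z.png

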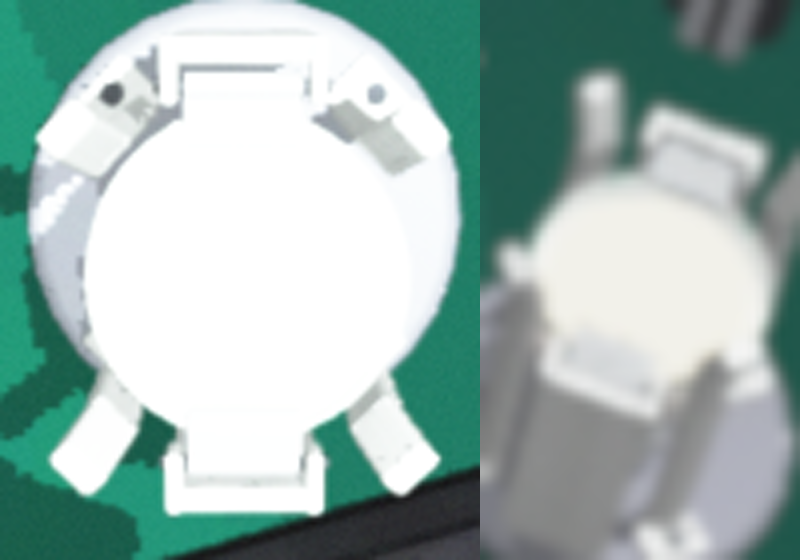

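Run:
```python
from h import *
a=cv2.imread('pics/w10.png')[121:261,255:375];b=cv2.imread('pics/s10.png')[232:302,366:436];c=cv2.imread('pics/scene0.png')[232:302,366:436]
e=np.clip((a.astype(float)-225)*8,0,255).astype('u1')
cv2.imwrite('pics/z10.png',np.vstack([np.hstack([cv2.resize(e,(300,350),interpolation=2),cv2.resize(b,(350,350),interpolation=2)])]))
cv2.imwrite('pics/z10b.png',np.hstack([cv2.resize(b,(390,390),interpolation=2),cv2.resize(c,(390,390),interpolation=2)]))
```

```text
(no output)
```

View pics/z10.png

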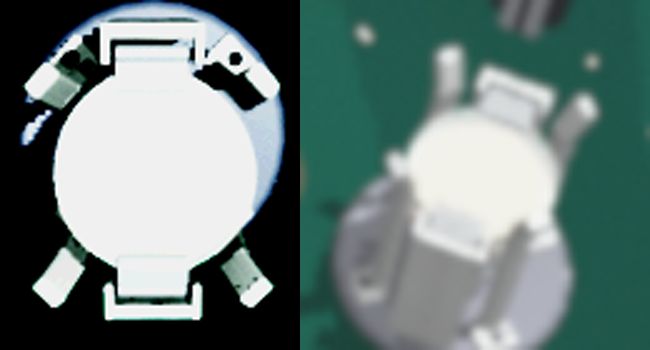

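View pics/z10b.png

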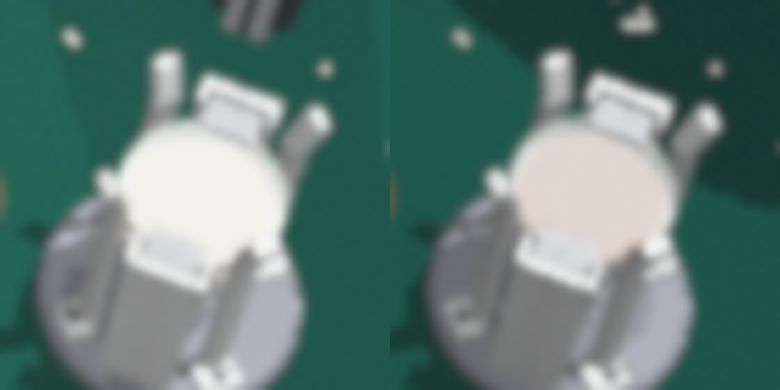

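The new dish (cream) sits exactly where the first (pinkish) sat at the start, with both catches lying over its edges: wrist crop (150,70) and (152,275), and the scene view agrees. The arm is clear, so I'll hand in.

```bash
python3 -c "
from station import manip
print(manip.close_job())"
```

```text
the job is handed in; nothing more can be done
None
```

The loose white dish is loaded in the feeder, and I handed the job in at about 12.4 s of the 45 s allowed; no verdict is reported. I picked it by its rim, laid it on the two catches, and pressed it down with shut fingers to about 18 mm below the mouth. The pressing force peaked near 12 N, and the force fell to about 6 N near the bottom of the push.

**Position:** in the wrist and scene pictures, both catches lie level over the dish's edges. It sits where the first dish sat at the start, centred to about a millimetre or two. Its apparent width (about 82 px) fits a dish under the catches (80.6 px expected) better than one resting on top of them (85.7 px).

**Robot and bystanders:** the gripper was well clear at the end, with TCP height about 0.23 m and force readings about zero. I did not go near the bottles or the yellow look-alike, and I saw no sign they moved, but I did not re-measure their positions.

**Not checked directly:** the first dish underneath and the follower travel are hidden, so I only infer them from the new dish's height. When I set the dish in the mouth there was one brief light contact of about 5 N, which a 1 mm nudge cleared. No check failed.

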